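# Refit the gear cover of the key machine

## Robot

A 7-joint arm with a two-finger parallel gripper is mounted at the origin on the work surface. World frame = base frame: x ahead of the robot, y to its left, z up, the work surface at z = 0. Lengths are in m, angles in rad, forces in N, time in s.
With the tool pointing down it reaches from about 0.4 to 0.875 m from the base axis. Payload 19.3 kg.
Tool frame: the origin (TCP) lies on the centre line of the jaws, within the pads' length; the fingertips stand 22 mm ahead of it and the grasp point (between the pads) lies 3 mm ahead of it; z points along the fingers, y is the line along which they close (so a half turn about z gives the same grasp; the last joint's range is limited). The gripper opens to 85 mm and grips with 20 to 120 N. Pads are 22 mm wide; open, the fingers measure 114 mm over their backs; the gripper's body (76 mm by 85 mm) begins 54 mm behind the grasp point. The pads swing forward as they close: fully open they stand 13 mm farther back than shut.
Start: joints at [-1.362, 0.521, -0.036, 1.599, 0.021, 1.021, -0.113], TCP at [0.172, 0.601, 0.253] pointing down, gripper open.
Joint ranges: [-2.91, 2.91], [-0.3, 2.13], [-1.5, 1.42], [0.17, 2.43], [-1.26, 4.41], [0.16, 1.93], [-2.52, 2.52]. Speed limits (rad/s): [1.89, 1.89, 2.39, 2.39, 3.01, 3.01, 3.01].

## Interface

Orientations are given as [roll, pitch, yaw] about the fixed x, y, z axes, in that order (R = Rz(yaw) Ry(pitch) Rx(roll)).
In Python, from bench import telemetry, capture, order, silhouettes, spot_point gives the robot as it stands.
- The arm moves only by the tool arm_command, never from a script. Its argument "steps" is text: rows parted by semicolons, each of 7 numbers parted by spaces: the shift along the tool's x, y, z in cm, then the turn, a rotation vector about the tool's x, y, z in rad, then the closure, from 0 (fully open) to 1 (shut). In form: dx dy dz ax ay az gripper; .... A call has 1 to 12 rows; each row shifts and turns the commanded pose from where the row before left it, along the tool's axes as they then stand; what a row does not reach is not made up. A row lasts 1/8 s, in which the tool goes at most 62.5 mm and 10.7 degrees, less where a joint would pass 70% of its speed; a pose out of reach is approached as far as the arm can. A call with a gripper value outside its range is refused whole. The fingers move at their own pace and stop on an object; the grip force is fixed at half the most. Time passes only in rows, so rows that do not move let the fingers close. It gives the time, the measured TCP pose, the force, the opening and the grip force at its end, in the units of the state.
- telemetry.read_state(): the state, without advancing time (a new reading comes with each control period).
- capture(name): name is "scene" or "top" or "wrist"; returns a dict with "pixels" (400x640x3 uint8, red, green, blue), "depth" (400x640 float32, m along the optical axis (not along the pixel's ray), 0 where there is no reading), "fx", "fy", "cx", "cy" (pixels), "dist" ([k1, k2, p1, p2, k3] as OpenCV has them; the pictures are not rectified), "origin" and "attitude" of the camera in the world. Camera axes: x right, y down, z forward; pixel columns grow to the right and rows downward; lengths in m; the calibration is good to about 2 mm. A picture is of the moment at which its call begins.
- order.sign_off(): hands the job in; it is judged then, once.
Trained networks look in the newest picture that a camera, given by its name, has taken for a name from the list of things; names that differ only in an ending like _2 or _b are one class to them, and where a whole thing is asked for, a point or a joint stands for the part that bears it (a point fixed in the world has none). Each returns a list of dicts, best first, with "confidence" (0 to 1); they miss things now and then, are a little off and sometimes report something else, mostly with a low value. They report only what shows in the picture. A call takes as long as a camera call.
- silhouettes(query, camera): "region" (400x640 bool, what is visible of it) and "xy" ([column, row] in pixels, amid what is visible of it).
- spot_point(query, camera): "xy" ([column, row] in pixels: a listed point, or the origin of a listed thing).
The state is a dict: "time": time; "joint_pos": joint angles; "joint_velocities": joint speeds; "tau": joint torques, N m; "ee_pos": TCP position; "tcp_rot": TCP orientation; "ft_force": force on the tool from outside, world axes, zero at the start; "moment": the same for the moment, N m; "grip_width": finger opening in m; "grasp_force": force on a finger pad.
Only numpy, scipy, OpenCV 4.12 (cv2) and the standard library are available. Lean on these libraries where they do the work, as an engineer would, in place of code of your own. Each camera call takes 0.05 s, during which the arm holds its last target. There are 200 camera calls.

## Task

The key machine's gear housing stands open and its cover plate is in the drawer of the small parts unit. Pull the drawer out to its stop, take the cover out, and lower it gently onto the housing so that both pins come up through its two holes and it lies flush on the rim. Leave the drawer fully out, and do not push the jar, the brush or the key vise about.

Things in the scene. Friction and masses are not known exactly. Their poses are not given: they have to be found in the camera images.
- cover: Aluminium plate, 80 (own x) by 160 (own y) by 5 mm, about 0.35 kg. Origin: centre of its underside. Two through holes, 14 mm across, on the long centre line at y = -65 and +65 mm. Mid-plate a black rib handle: 56 mm along x, 14 mm wide along y, top 45 mm above the underside. Starts handle up in the drawer, long side about parallel to its front. Same either way round.
- machine_seat (a point): Point in the rim plane of the open gear housing, midway between its two pins, 80 mm above the bench, with the machine's axes. The steel pins stand on the rim at y = -65 and +65 mm: 10 mm thick for 8 mm, then tapering to a 3 mm tip 16 mm above the rim. When seated, the centre of the cover's underside is here, its long side along y.
- machine: Fixed grey key machine on a base 290 (x) by 170 mm. Its gear housing, centred at x = -110 mm, is an open-topped box 84 (x) by 164 mm (y), rim 80 mm above the bench, two gears inside. Behind it, from x = -5 mm on, a lying motor with a red end cap, up to 110 mm high. Origin: on the bench, middle of the machine.
- unit_drawer0 (a joint): How far the drawer is out, in m: 0 shut, 0.150 at its stop. It stays where it is left. The drawer slides towards the robot, along the unit's -x.
- unit_drawer0_handle (a point): Middle of the drawer's bar handle, with the unit's axes (-x is the way the drawer comes out). The steel bar is 11 mm thick and 120 mm long along y, its axis 35 mm in front of the drawer's front and 62 mm above the bench. Moves with the drawer.
- unit: Dark steel parts unit with one drawer, fixed to the bench, 220 mm deep (x), 240 mm wide (y), 100 mm high; origin: centre of its underside; its front faces -x. The drawer's inner floor is 22 mm and the top of its side walls 78 mm above the bench, the top edge of its front 87 mm.
- jar: Bystander: glass jar with a metal lid, 72 mm in diameter, 95 mm high. Origin: centre of its underside.
- brush: Bystander: hand brush lying on the bench, about 190 mm long along its x. Origin: underside, near the middle.
- vise: Bystander: small steel key vise, about 120 by 60 mm, 48 mm high. Origin: centre of its underside.

How it is judged:
By the outcome, as a careful person would: the job done as asked, in the order asked, and still so for the second after the job is handed in, with the robot touching nothing.
It also fails if it takes over 64 s, if anything falls off the work surface, if the arm or the gripper's body presses on something with over 40 N, if the wrist force passes 120 N, or if a joint passes its speed limit or range.

## Working session

There is one attempt and no reset: what is moved stays moved. The work goes in short steps, Python scripts to look and compute and a tool call to move; the robot and the scene stay as the last step left them, time stands still between calls to the robot, and variables do not carry over. Pictures are saved under pics/ and viewed, at most 10 in all, crops included, and the job is handed in when it is done.

Besides the shell and the picture viewer there is one more tool, called after "Request:" by a JSON object that holds its "op" and its "data", one argument or row to a line. arm_command: Moves the arm, as the interface text tells. Its arguments: {"type":"object","properties":{"steps":{"type":"string"}},"required":["steps"]}

```bash
ls; mkdir -p pics; cat > h.py <<'E'
import numpy as np, cv2
from bench import telemetry, capture, order, silhouettes, spot_point
from scipy.spatial.transform import Rotation as R
def att(c):
    a=np.array(c["attitude"],float)
    if a.shape==(3,3): return a
    return R.from_euler('xyz',a).as_matrix() if a.size==3 else R.from_quat(a).as_matrix()
def K(c): return np.array([[c["fx"],0,c["cx"]],[0,c["fy"],c["cy"]],[0,0,1.]])
def rays(c,px):
    u=cv2.undistortPoints(np.array(px,float).reshape(-1,1,2),K(c),np.array(c["dist"],float)).reshape(-1,2)
    return np.c_[u,np.ones(len(u))]
def onz(c,px,z):
    d=rays(c,px)@att(c).T; o=np.array(c["origin"]); return o+d*((z-o[2])/d[:,2])[:,None]
def cloud(c,mask):
    v,u=np.nonzero(mask&(c["depth"]>0)); r=rays(c,np.c_[u,v]); 
    return (r*c["depth"][v,u][:,None])@att(c).T+np.array(c["origin"])
def save(c,n): cv2.imwrite("pics/"+n+".png",c["pixels"][:,:,::-1])
E
python3 - <<'E'
from h import *
np.set_printoptions(precision=4,suppress=True)
s=telemetry.read_state(); print(s)
for n in ["top","scene"]:
    c=capture(n); save(c,n+"0"); print(n,c["origin"],c["attitude"],c["fx"])
    for q in ["cover","machine_seat","machine","unit_drawer0_handle","unit","jar","brush","vise"]:
        for d in spot_point(q,n)[:2]:
            u,v=d["xy"]; z={"machine_seat":.08,"unit_drawer0_handle":.062}.get(q,0)
            print(q,round(d["confidence"],2),np.round(d["xy"],1),onz(c,[d["xy"]],z)[0])
E
```

```text
pics
{'time': 0.0, 'joint_pos': array([-1.3622,  0.522 , -0.0363,  1.6   ,  0.0212,  1.0211, -0.1128]), 'joint_velocities': array([ 0.0008,  0.0001, -0.0009,  0.0001, -0.0005,  0.0006,  0.0003]), 'tau': array([  0.0002, -92.713 ,   1.9802, -36.9907,   0.018 ,   0.0086,
         0.0001]), 'ee_pos': array([0.172 , 0.6005, 0.2527]), 'tcp_rot': array([-3.1404,  0.0001,  2.8627]), 'ft_force': array([ 1.0414, -0.2472, -0.1504]), 'moment': array([-0.0224, -0.0329,  0.0135]), 'grasp_force': 0.0, 'grip_width': 0.08543480910759225}
top [ 0.3156 -0.0026  1.3803] [-2.9421  0.0011 -1.5657] 397.1353073395408
machine_seat 0.67 [252.2 178.1] [0.6523 0.2363 0.08  ]
machine 0.63 [265.3 162.2] [0.7326 0.206  0.    ]
unit_drawer0_handle 0.96 [379.4 201.4] [ 0.5777 -0.1941  0.062 ]
unit 0.7 [372.8 160.5] [ 0.7408 -0.1828  0.    ]
jar 0.71 [208.5 179.9] [0.6657 0.4075 0.    ]
brush 0.67 [184.5 240.2] [0.4492 0.4777 0.    ]
vise 0.6 [482.6 238.4] [ 0.4606 -0.559   0.    ]
scene [1.3138 0.7451 1.0049] [-2.2943 -0.0003  2.3609] 435.70241679836664
machine_seat 0.64 [365.  244.4] [0.6455 0.2299 0.08  ]
machine 0.88 [334.  280.5] [0.754  0.2144 0.    ]
unit_drawer0_handle 0.84 [283.  169.8] [ 0.5735 -0.2136  0.062 ]
unit_drawer0_handle 0.72 [335.7 279.7] [0.7834 0.2485 0.062 ]
unit 0.92 [251.1 209.7] [ 0.7419 -0.1869  0.    ]
jar 0.56 [408.1 306. ] [0.6723 0.4142 0.    ]
brush 0.63 [470.1 278.7] [0.4729 0.4821 0.    ]
brush 0.59 [249.7 134.2] [ 0.4675 -0.5544  0.    ]
vise 0.7 [251.9 132.8] [ 0.4546 -0.5564  0.    ]
```

View pics/top0.png

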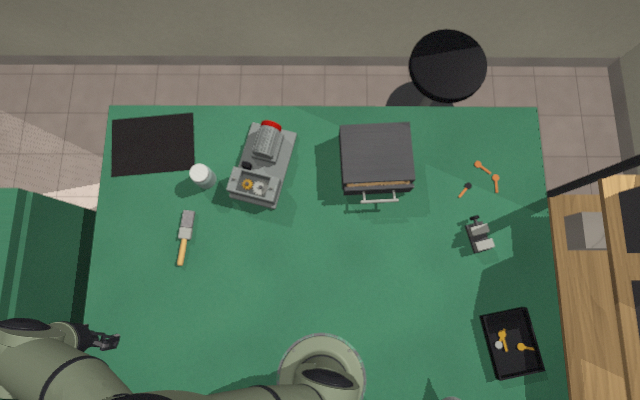

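```bash
python3 - <<'E'
from h import *
np.set_printoptions(precision=4,suppress=True)
c=capture("top"); np.save('top.npy',c,allow_pickle=True)
P=cloud(c,np.ones((400,640),bool))
def rect(m,n):
    p=P[m]; r=cv2.minAreaRect(p[:,:2].astype(np.float32)); print(n,len(p),r)
x,y,z=P.T
rect((abs(z-.10)<.006)&(abs(y+.19)<.17)&(x>.58)&(x<.95),"unit top")
rect((abs(z-.062)<.012)&(abs(y+.19)<.1)&(x>.53)&(x<.595),"handle")
b=(abs(z-.08)<.006)&(x>.55)&(x<.75)&(y>.1)&(y<.33)
rect(b,"rim")
rect((z>.06)&(z<.12)&(x>.7)&(x<.9)&(y>.05)&(y<.3),"motor")
rect((z>.085)&(z<.11)&(y>.34)&(y<.5)&(x>.55)&(x<.8),"jar")
for q in ["unit_drawer0_handle","unit"]:
    for d in silhouettes(q,"top")[:1]:
        p=cloud(c,d["region"]); print(q,d["confidence"],p.min(0),p.max(0),np.median(p,0))
E
```

```text
unit top 4074 ((0.7319682836532593, -0.1828230619430542), (0.2280171811580658, 0.24094364047050476), 3.3650431632995605)
handle 129 ((0.5830591320991516, -0.19059327244758606), (0.01832425408065319, 0.12569129467010498), 0.34284311532974243)
rim 602 ((0.6754103899002075, 0.22555673122406006), (0.165623277425766, 0.16830651462078094), 75.83504486083984)
motor 827 ((0.7681644558906555, 0.20186147093772888), (0.08617208153009415, 0.1741115003824234), 70.08186340332031)
jar 268 ((0.6695142388343811, 0.41465988755226135), (0.05890725180506706, 0.060193981975317), 56.288272857666016)
unit_drawer0_handle 0.82 [ 0.5745 -0.3015 -0.0032] [ 0.6605 -0.0731  0.0959] [ 0.6191 -0.1886  0.0731]
unit 0.59 [ 0.5737 -0.3299 -0.0073] [ 0.8899 -0.0564  0.1092] [ 0.7156 -0.1826  0.0995]
```

The top view shows the machine at about (262,165), turned about -17°. The unit is at (377,155), its bar handle spans (362,201) to (398,200), and the jar is at (202,175), left of the machine. Next I go to the machine for a close view on the way.

```bash
cat >> h.py <<'E'
np.set_printoptions(precision=4,suppress=True)
def plan(pos,yaw,n,g=0,down=True):
    s=telemetry.read_state(); Rm=R.from_euler('xyz',s["tcp_rot"]); p=s["ee_pos"]
    Rt=R.from_euler('xyz',[np.pi,0,yaw]); rv=(Rm.inv()*Rt).as_rotvec()
    print("pose",p,s["tcp_rot"],"F",s["ft_force"],"w",s["grip_width"],"t",s["time"],"j",s["joint_pos"])
    d=(np.array(pos)-p)/n; rows=[]; Q=Rm
    for i in range(n):
        t=Q.inv().apply(d)*100; rows.append(" ".join(f"{v:.2f}" for v in t)+" "+" ".join(f"{v:.3f}" for v in rv/n)+f" {g}"); Q=Q*R.from_rotvec(rv/n)
    print("; ".join(rows), "| max cm",np.abs(d).max()*100,"rot",np.abs(rv/n).max())
E
python3 - <<'E'
from h import *
c=capture("wrist"); s=telemetry.read_state()
Rm=R.from_euler('xyz',s["tcp_rot"]); print("cam in tool",Rm.inv().apply(np.array(c["origin"])-s["ee_pos"]), Rm.inv().apply(att(c)[:,2]),c["fx"])
plan([.60,.20,.32],1.63,12)
E
```

```text
cam in tool [ 0.0809  0.0009 -0.1211] [-0.3137  0.0024  0.9495] 295.1091710111093
pose [0.172  0.6009 0.2533] [-3.1416  0.      2.8628] F [ 0.2055 -0.4602  0.5083] w 0.085144584903075 t 1.1 j [-1.3622  0.5214 -0.0363  1.5995  0.0212  1.0211 -0.1128]
-4.35 -2.23 -0.56 -0.000 0.000 0.103 0; -4.55 -1.77 -0.56 -0.000 0.000 0.103 0; -4.71 -1.30 -0.56 -0.000 0.000 0.103 0; -4.82 -0.81 -0.56 -0.000 0.000 0.103 0; -4.88 -0.31 -0.56 -0.000 0.000 0.103 0; -4.88 0.19 -0.56 -0.000 0.000 0.103 0; -4.84 0.69 -0.56 -0.000 0.000 0.103 0; -4.74 1.19 -0.56 -0.000 0.000 0.103 0; -4.59 1.67 -0.56 -0.000 0.000 0.103 0; -4.40 2.13 -0.56 -0.000 0.000 0.103 0; -4.16 2.57 -0.56 -0.000 0.000 0.103 0; -3.87 2.98 -0.56 -0.000 0.000 0.103 0 | max cm 3.5664846173197824 rot 0.10273169798111408
```

Request:
{"op": "arm_command", "data": {
  "steps": "-4.35 -2.23 -0.56 0 0 0.103 0; -4.55 -1.77 -0.56 0 0 0.103 0; -4.71 -1.30 -0.56 0 0 0.103 0; -4.82 -0.81 -0.56 0 0 0.103 0; -4.88 -0.31 -0.56 0 0 0.103 0; -4.88 0.19 -0.56 0 0 0.103 0; -4.84 0.69 -0.56 0 0 0.103 0; -4.74 1.19 -0.56 0 0 0.103 0; -4.59 1.67 -0.56 0 0 0.103 0; -4.40 2.13 -0.56 0 0 0.103 0; -4.16 2.57 -0.56 0 0 0.103 0; -3.87 2.98 -0.56 0 0 0.103 0"
}}

```text
time: 2.6
ee_pos: [0.6004, 0.1982, 0.3208]
tcp_rot: [3.141, -0.0, 1.624]
ft_force: [0.3, 1.5, 0.4]
grip_width: 0.0851
grasp_force: 0.0
```

```bash
python3 - <<'E'
from h import *
c=capture("wrist"); save(c,"mach"); np.save('mach.npy',c,allow_pickle=True)
print(c["origin"])
for d in spot_point("machine_seat","wrist")[:2]: print(d["confidence"],d["xy"],onz(c,[d["xy"]],.08))
P=cloud(c,np.ones((400,640),bool)); x,y,z=P.T
b=(abs(z-.08)<.004)&(x>.54)&(x<.76)&(y>.1)&(y<.34)
p=P[b]; print(len(p),cv2.minAreaRect(p[:,:2].astype(np.float32)),np.median(p[:,2]))
plan([.577,-.194,.20],1.63,12)
E
```

```text
[0.5963 0.2798 0.442 ]
0.55 [349.0, 144.7] [[0.6331 0.2334 0.08  ]]
4618 ((0.6808724999427795, 0.22360111773014069), (0.16342411935329437, 0.1815841943025589), 75.70758819580078) 0.08027730380022716
pose [0.6024 0.1944 0.3209] [3.1397 0.0022 1.6178] F [-0.8804 -0.7667 -0.5012] w 0.08528443987822397 t 2.7 j [-0.66    0.501   0.387   1.5114 -0.1956  1.1665 -0.1922]
-3.22 -0.37 1.01 0.000 0.000 -0.001 0; -3.22 -0.37 1.01 0.000 0.000 -0.001 0; -3.22 -0.37 1.01 0.000 0.000 -0.001 0; -3.22 -0.37 1.01 0.000 0.000 -0.001 0; -3.22 -0.38 1.01 0.000 0.000 -0.001 0; -3.22 -0.38 1.01 0.000 0.000 -0.001 0; -3.22 -0.38 1.01 0.000 0.000 -0.001 0; -3.22 -0.39 1.01 0.000 0.000 -0.001 0; -3.22 -0.39 1.01 0.000 0.000 -0.001 0; -3.22 -0.39 1.01 0.000 0.000 -0.001 0; -3.22 -0.40 1.01 0.000 0.000 -0.001 0; -3.22 -0.40 1.01 0.000 0.000 -0.001 0 | max cm 3.237081466572511 rot 0.0010180198095880025
```

View pics/mach.png

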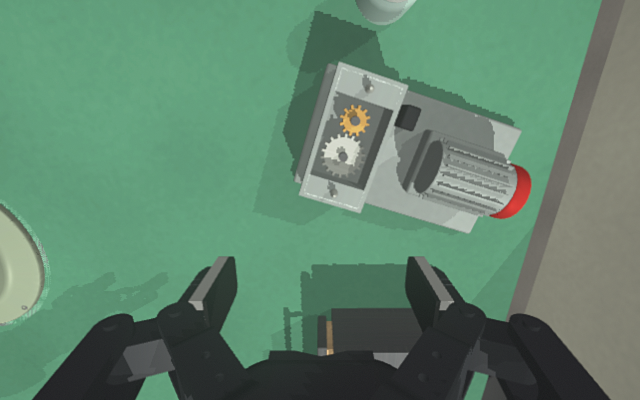

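The wrist view shows the rim spanning about (338,65)–(407,88)–(362,212)–(300,193). The pins are near (368,84) and (333,188), with the gears between them. I'll refine from rim depth and a zoomed crop.

```bash
python3 - <<'E'
from h import *
c=np.load('mach.npy',allow_pickle=True).item()
cr=c["pixels"][55:220,285:420,::-1]; cv2.imwrite("pics/crop1.png",cv2.resize(cr,None,fx=3.6,fy=3.6,interpolation=cv2.INTER_CUBIC))
v,u=np.mgrid[0:400,0:640]
P=cloud(c,np.ones((400,640),bool)); vv,uu=np.nonzero(c["depth"]>0)
m=np.zeros((400,640),np.uint8); ok=(abs(P[:,2]-.08)<.005); m[vv[ok],uu[ok]]=1
n,l,st,_=cv2.connectedComponentsWithStats(m); i=l[120,320] or 1+np.argmax(st[1:,4]); print(st[i])
pts=np.argwhere(l==i)[:,::-1]; r=cv2.minAreaRect(onz(c,pts,.08)[:,:2].astype(np.float32)); print(r)
for zz in [.09,.096]:
    k=(P[:,2]>zz-.004)&(P[:,2]<zz+.006)&(uu>300)&(uu<400)&(vv<210)&(vv>60); print(zz,np.c_[uu[k],vv[k],P[k]][:40:4])
E
```

```text
[ 298   62  110  151 4386]
((0.6338534355163574, 0.23567599058151245), (0.1632579267024994, 0.08460802584886551), 75.63416290283203)
0.09 [[369.      84.       0.6489   0.3028   0.0893]
 [368.      85.       0.6474   0.3015   0.0924]
 [372.      85.       0.6523   0.3019   0.0894]
 [369.      86.       0.6482   0.3004   0.0952]
 [366.      87.       0.6457   0.2994   0.0902]
 [370.      87.       0.6493   0.2994   0.0959]
 [367.      88.       0.6466   0.2983   0.0925]
 [365.      89.       0.6452   0.2974   0.0875]
 [369.      89.       0.6487   0.2973   0.0941]
 [366.      90.       0.6461   0.2963   0.0895]]
0.096 [[368.      85.       0.6474   0.3015   0.0924]
 [369.      86.       0.6482   0.3004   0.0952]
 [368.      87.       0.6475   0.2994   0.0936]
 [372.      87.       0.6514   0.2995   0.0963]
 [370.      88.       0.6494   0.2983   0.0963]
 [369.      89.       0.6487   0.2973   0.0941]
 [369.      90.       0.649    0.2964   0.0925]
 [334.     192.       0.618    0.1764   0.093 ]
 [335.     193.       0.6193   0.1753   0.0933]
 [335.     194.       0.6193   0.1745   0.0951]]
```

View pics/crop1.png

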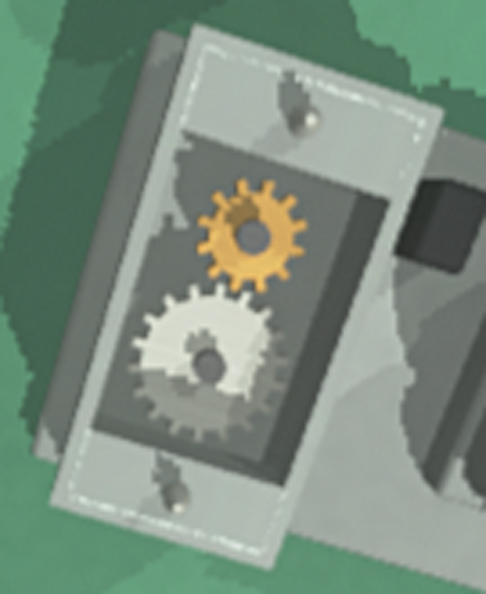

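Request:
{"op": "arm_command", "data": {
  "steps": "-3.22 -0.38 1 0 0 0 0; -3.22 -0.38 1 0 0 0 0; -3.22 -0.38 1 0 0 0 0; -3.22 -0.38 1 0 0 0 0; -3.22 -0.38 1 0 0 0 0; -3.22 -0.38 1 0 0 0 0; -3.22 -0.38 1 0 0 0 0; -3.22 -0.38 1 0 0 0 0; -3.22 -0.38 1 0 0 0 0; -3.22 -0.38 1 0 0 0 0; -3.22 -0.38 1 0 0 0 0; -3.22 -0.38 1 0 0 0 0"
}}

```text
time: 4.2
ee_pos: [0.5754, -0.1898, 0.2002]
tcp_rot: [3.141, -0.0, 1.627]
ft_force: [0.4, 0.4, 0.0]
grip_width: 0.0856
grasp_force: 0.0
```

The crop shows the pin tips at about (371,89) and (334,195) in the full picture. Rim fit: centre (0.634,0.236), yaw -14.4°. Next, the drawer handle.

```bash
python3 - <<'E'
from h import *
c=np.load('mach.npy',allow_pickle=True).item()
q=onz(c,[[371.1,88.9],[334.4,195.3]],.096); d=q[0]-q[1]; print("pins",q,q.mean(0),np.linalg.norm(d),np.degrees(np.arctan2(-d[0],d[1])))
c=capture("wrist"); save(c,"hand"); print(c["origin"])
for q,z in [("unit_drawer0_handle",.062)]:
    for d in spot_point(q,"wrist")[:2]: print(q,d["confidence"],d["xy"],onz(c,[d["xy"]],z))
P=cloud(c,np.ones((400,640),bool)); x,y,z=P.T
b=(z>.058)&(z<.074)&(x>.54)&(x<.605)&(abs(y+.19)<.1)
print(b.sum(),cv2.minAreaRect(P[b][:,:2].astype(np.float32)),P[b].max(0))
b=(abs(z-.1)<.005)&(x>.6)&(abs(y+.19)<.2); print(b.sum(),cv2.minAreaRect(P[b][:,:2].astype(np.float32)))
plan([.577,-.194,.08],1.63,6)
E
```

```text
pins [[0.6507 0.2975 0.096 ]
 [0.6186 0.1731 0.096 ]] [0.6347 0.2353 0.096 ] 0.12844196116718254 -14.474982072304241
[ 0.5711 -0.1082  0.3213]
unit_drawer0_handle 0.66 [327.3, 195.6] [[ 0.5815 -0.1888  0.062 ]]
2003 ((0.5912615060806274, -0.1899806261062622), (0.03270675987005234, 0.12874102592468262), 3.1789205074310303) [ 0.6049 -0.1263  0.0693]
61763 ((0.7424988150596619, -0.18282583355903625), (0.20730383694171906, 0.2411516010761261), 3.207392454147339)
pose [ 0.5742 -0.1925  0.1997] [-3.1401  0.0012  1.6229] F [-0.3555  0.4569 -0.1114] w 0.08515078480367196 t 4.3 j [-0.0324  0.5827  0.3797  1.7195 -0.2632  0.891   0.5094]
-0.02 0.05 2.00 -0.000 0.000 -0.001 0; -0.02 0.05 2.00 -0.000 0.000 -0.001 0; -0.03 0.05 2.00 -0.000 0.000 -0.001 0; -0.03 0.05 2.00 -0.000 0.000 -0.001 0; -0.03 0.05 2.00 -0.000 0.000 -0.001 0; -0.03 0.05 2.00 -0.000 0.000 -0.001 0 | max cm 1.9950790338167717 rot 0.0011871731083039723
```

View pics/hand.png

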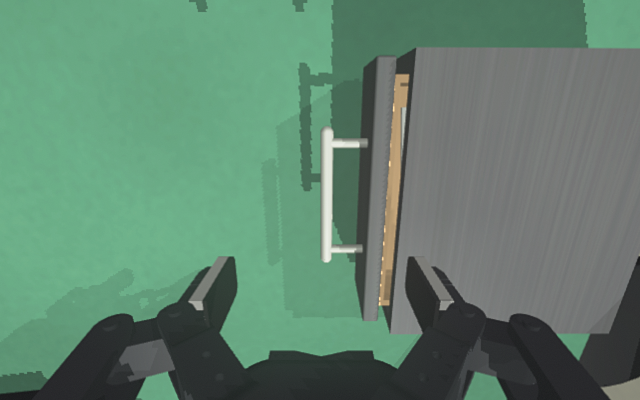

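The picture shows the bar handle from (327,128) to (325,262). The drawer front's edge is at x≈370 and the drawer is slightly ajar. I'll localise the bar and test the part-closed opening.

Request:
{"op": "arm_command", "data": {
  "steps": "0 0 0 0 0 0 0.68; 0 0 0 0 0 0 0.68; 0 0 0 0 0 0 0.68; 0 0 0 0 0 0 0.68; 0 0 0 0 0 0 0.68; 0 0 0 0 0 0 0.68"
}}

```text
time: 5.05
ee_pos: [0.5754, -0.189, 0.2005]
tcp_rot: [-3.142, -0.0, 1.627]
ft_force: [0.1, 0.2, 0.2]
grip_width: 0.0275
grasp_force: 0.0
```

```bash
python3 - <<'E'
from h import *
c=capture("wrist"); save(c,"hand2"); print(c["origin"])
P=cloud(c,np.ones((400,640),bool)); x,y,z=P.T
b=(z>.055)&(z<.074)&(x>.55)&(x<.64)&(abs(y+.19)<.08)
h,e=np.histogram(x[b],np.arange(.55,.64,.003)); print(np.c_[e[:-1],h][h>0])
b&=(x<.595)
for lo in np.arange(-.25,-.12,.02):
    k=b&(y>lo)&(y<lo+.02); print(lo+.01,np.median(x[k]),x[k].min(),x[k].max(),np.median(z[k]))
print(y[b].min(),y[b].max())
b=(abs(z-.087)<.004)&(x<.65)&(x>.59)&(abs(y+.19)<.1); print("front top",b.sum(),cv2.minAreaRect(P[b][:,:2].astype(np.float32)))
plan([.581,-.190,.072],1.627,8,.68)
E
```

```text
[ 0.5712 -0.1074  0.3216]
[[  0.571  98.   ]
 [  0.574 310.   ]
 [  0.577 433.   ]
 [  0.58  425.   ]
 [  0.583 289.   ]
 [  0.586 123.   ]
 [  0.589  57.   ]
 [  0.592  55.   ]
 [  0.595  61.   ]
 [  0.598  53.   ]
 [  0.601  48.   ]
 [  0.604  28.   ]
 [  0.607  33.   ]
 [  0.61  168.   ]
 [  0.613 185.   ]
 [  0.616 110.   ]]
-0.24 0.5841186022165212 0.5772198025569211 0.5949953003716499 0.06631086520410814
-0.22 0.581753062916336 0.5760811397884502 0.5876617060353128 0.0666288748171614
-0.2 0.5805581929665059 0.5749804089398395 0.5863721240312161 0.06671778250237459
-0.18000000000000002 0.5793638010995485 0.5738978179785723 0.5851109440802745 0.06695237875251497
-0.16000000000000003 0.5781695479572053 0.5728161820553931 0.5836408300629026 0.06695593799675842
-0.14000000000000004 0.5795930402577758 0.5716823828096483 0.5948521087274022 0.06643208640027803
-0.12000000000000006 0.5766646075438729 0.5724798534756868 0.5819395284949144 0.06578187147423747
-0.2556483107176324 -0.12585174301398253
front top 3523 ((0.6267885565757751, -0.1775074005126953), (0.025041433051228523, 0.1757168471813202), 3.1631176471710205)
pose [ 0.5754 -0.189   0.2005] [-3.1416  0.      1.6267] F [-0.6807  0.3736  0.4781] w 0.02690846591459939 t 5.1 j [-0.0368  0.5811  0.3781  1.7193 -0.2635  0.8915  0.5076]
-0.02 0.07 1.61 -0.000 0.000 -0.000 0.68; -0.02 0.07 1.61 -0.000 0.000 -0.000 0.68; -0.02 0.07 1.61 -0.000 0.000 -0.000 0.68; -0.02 0.07 1.61 -0.000 0.000 -0.000 0.68; -0.02 0.07 1.61 -0.000 0.000 -0.000 0.68; -0.02 0.07 1.61 -0.000 0.000 -0.000 0.68; -0.02 0.07 1.61 -0.000 0.000 -0.000 0.68; -0.02 0.07 1.61 -0.000 0.000 -0.000 0.68 | max cm 1.6063796055270654 rot 3.3333361792546437e-05
```

View pics/hand2.png

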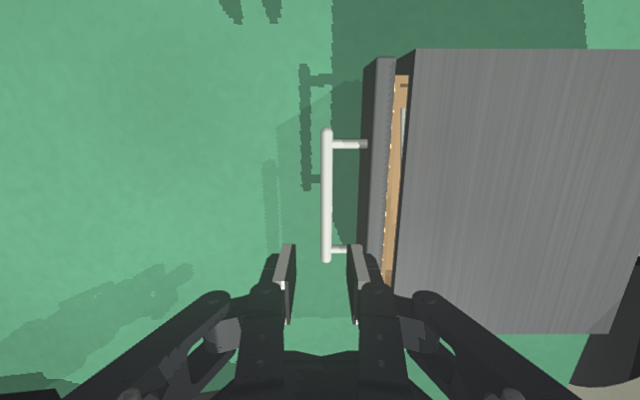

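Bar centre is (0.580,-0.190). The fingers are at 27 mm and straddle column 326 once lowered.

Request:
{"op": "arm_command", "data": {
  "steps": "0 0.12 2 0 0 0 0.68; 0 0.12 2 0 0 0 0.68; 0 0.12 2 0 0 0 0.68; 0 0.1 2 0 0 0 0.68; 0 0 1.5 0 0 0 0.68; 0 0 1 0 0 0 0.68; 0 0 1 0 0 0 0.68; 0 0 1 0 0 0 0.68; 0 0 0 0 0 0 0.68"
}}

```text
time: 6.22
ee_pos: [0.5797, -0.1887, 0.0749]
tcp_rot: [-3.141, -0.0, 1.627]
ft_force: [-0.2, 0.2, 0.2]
grip_width: 0.0274
grasp_force: 0.0
```

Request:
{"op": "arm_command", "data": {
  "steps": "0 0 0 0 0 0 1; 0 0 0 0 0 0 1; 0 0 0 0 0 0 1; 0 0 0 0 0 0 1; 0 -0.5 0 0 0 0 1; 0 -1 0 0 0 0 1; 0 -1.5 0 0 0 0 1; 0 -1.5 0 0 0 0 1; 0 -1.5 0 0 0 0 1; 0 -1.5 0 0 0 0 1; 0 -1.5 0 0 0 0 1"
}}

```text
time: 7.6
ee_pos: [0.4901, -0.194, 0.0759]
tcp_rot: [3.14, 0.0, 1.627]
ft_force: [1.6, -0.1, 4.9]
grip_width: 0.0083
grasp_force: 59.1
```

Request:
{"op": "arm_command", "data": {
  "steps": "0 -1 0 0 0 0 1; 0 -1 0 0 0 0 1; 0 -0.7 0 0 0 0 1; 0 -0.4 0 0 0 0 1; 0 -0.3 0 0 0 0 1; 0 -0.2 0 0 0 0 1; 0 0 0 0 0 0 1"
}}

```text
time: 8.48
ee_pos: [0.4542, -0.196, 0.0759]
tcp_rot: [3.141, 0.0, 1.627]
ft_force: [-1.2, 0.1, 7.8]
grip_width: 0.0083
grasp_force: 59.4
```

Request:
{"op": "arm_command", "data": {
  "steps": "0 -0.3 0 0 0 0 1; 0 -0.3 0 0 0 0 1; 0 -0.2 0 0 0 0 1; 0 -0.2 0 0 0 0 1; 0 0 0 0 0 0 1"
}}

```text
time: 9.1
ee_pos: [0.4443, -0.1966, 0.0759]
tcp_rot: [3.141, 0.0, 1.627]
ft_force: [-1.3, -0.8, 8.1]
grip_width: 0.0085
grasp_force: 59.4
```

Request:
{"op": "arm_command", "data": {
  "steps": "0 -0.3 0 0 0 0 1; 0 -0.3 0 0 0 0 1; 0 -0.2 0 0 0 0 1; 0 0 0 0 0 0 1"
}}

```text
time: 9.6
ee_pos: [0.4398, -0.1969, 0.076]
tcp_rot: [3.135, 0.002, 1.628]
ft_force: [20.9, 1.1, -12.3]
grip_width: 0.0081
grasp_force: 58.8
```

Request:
{"op": "arm_command", "data": {
  "steps": "0 0.15 0 0 0 0 1; 0 0.1 0 0 0 0 1; 0 0 0 0 0 0 0.68; 0 0 0 0 0 0 0.68; 0 0 0 0 0 0 0.68; 0 0 0 0 0 0 0.68; 0 0 -0.5 0 0 0 0.68; 0 0 -1.5 0 0 0 0.68; 0 0 -3 0 0 0 0.68; 0 0 -5 0 0 0 0.68; 0 0 -5 0 0 0 0.68; 0 0 -4 0 0 0 0.68"
}}

```text
time: 11.1
ee_pos: [0.4385, -0.1969, 0.2685]
tcp_rot: [3.14, 0.0, 1.626]
ft_force: [0.4, 0.8, 0.2]
grip_width: 0.027
grasp_force: 0.0
```

```bash
python3 - <<'E'
from h import *
c=capture("top"); P=cloud(c,np.ones((400,640),bool)); x,y,z=P.T
for d in spot_point("unit_drawer0_handle","top")[:1]: print(d["confidence"],onz(c,[d["xy"]],.062))
for d in spot_point("cover","top")[:2]: print("cover",d["confidence"],d["xy"],onz(c,[d["xy"]],.022))
for d in silhouettes("cover","top")[:1]:
    p=cloud(c,d["region"]); print(d["confidence"],len(p),cv2.minAreaRect(p[:,:2].astype(np.float32)),p.min(0),p.max(0),np.median(p,0))
plan([.52,-.19,.28],.056+np.pi,12)
E
```

```text
0.91 [[ 0.4349 -0.202   0.062 ]]
cover 0.87 [376.0, 207.1] [[ 0.5654 -0.1876  0.022 ]]
0.8 727 ((0.5570834875106812, -0.17682182788848877), (0.07981162518262863, 0.13600526750087738), 7.4745192527771) [ 0.5115 -0.2399  0.0175] [ 0.6044 -0.107   0.074 ] [ 0.558  -0.1685  0.028 ]
pose [ 0.4388 -0.1967  0.2666] [3.1396 0.0001 1.6269] F [-0.4368  0.2603  0.0252] w 0.027750470804531528 t 11.3 j [-0.0591  0.2968  0.4449  1.9712 -0.1616  0.9056  0.5248]
0.02 0.68 -0.11 0.000 0.000 -0.131 0; -0.07 0.68 -0.11 0.000 0.000 -0.131 0; -0.16 0.66 -0.11 0.000 0.000 -0.131 0; -0.24 0.63 -0.11 0.000 0.000 -0.131 0; -0.32 0.60 -0.11 0.000 0.000 -0.131 0; -0.40 0.55 -0.11 0.000 0.000 -0.131 0; -0.47 0.49 -0.11 0.000 0.000 -0.131 0; -0.53 0.43 -0.11 0.000 0.000 -0.131 0; -0.58 0.35 -0.11 0.000 0.000 -0.131 0; -0.62 0.28 -0.11 0.000 0.000 -0.131 0; -0.65 0.19 -0.11 0.000 0.000 -0.131 0; -0.67 0.11 -0.11 0.000 0.000 -0.131 0 | max cm 0.6767113342274973 rot 0.13089230662374005
```

Request:
{"op": "arm_command", "data": {
  "steps": "0 1 0 0 0 -0.131 0; -0.1 1 -0.1 0 0 -0.131 0; -0.2 1 -0.1 0 0 -0.131 0; -0.4 0.95 -0.1 0 0 -0.131 0; -0.5 0.9 -0.1 0 0 -0.131 0; -0.6 0.8 -0.1 0 0 -0.131 0; -0.7 0.7 -0.1 0 0 -0.131 0; -0.8 0.6 -0.1 0 0 -0.131 0; -0.9 0.5 -0.1 0 0 -0.131 0; -0.95 0.4 -0.1 0 0 -0.131 0; -1 0.3 -0.1 0 0 -0.131 0; -1 0.2 -0.1 0 0 -0.131 0"
}}

```text
time: 12.8
ee_pos: [0.5601, -0.1878, 0.2755]
tcp_rot: [3.141, -0.002, -3.08]
ft_force: [0.1, -0.1, 0.3]
grip_width: 0.0856
grasp_force: 0.0
```

```bash
cat > cov.py <<'E'
from h import *
c=capture("wrist"); save(c,"cov"); print(c["origin"])
for d in spot_point("cover","wrist")[:1]: print("cover",d["confidence"],d["xy"],onz(c,[d["xy"]],.022))
P=cloud(c,np.ones((400,640),bool)); x,y,z=P.T
d=silhouettes("cover","wrist")[0]; p=cloud(c,d["region"]); print(d["confidence"],len(p))
for lo,hi in [(.022,.032),(.058,.076)]:
    k=(p[:,2]>lo)&(p[:,2]<hi); print(k.sum(),cv2.minAreaRect(p[k][:,:2].astype(np.float32)),np.median(p[k],0))
b=(z>.07)&(z<.085)&(x>.4)&(x<.65)&(abs(y+.19)<.14); print("walls",cv2.minAreaRect(P[b][:,:2].astype(np.float32)))
print(telemetry.read_state()["ee_pos"],telemetry.read_state()["tcp_rot"],telemetry.read_state()["joint_pos"])
E
python3 cov.py
```

```text
[ 0.4799 -0.192   0.3968]
cover 0.88 [318.6, 170.2] [[ 0.5628 -0.1885  0.022 ]]
0.87 7678
7045 ((0.5582960844039917, -0.18893837928771973), (0.0832541286945343, 0.16105660796165466), 7.6631855964660645) [ 0.5549 -0.1866  0.0273]
578 ((0.5575887560844421, -0.1896483600139618), (0.05586307495832443, 0.013999593444168568), 7.789517402648926) [ 0.5559 -0.1898  0.067 ]
walls ((0.5431215763092041, -0.1920824944972992), (0.20562714338302612, 0.23970776796340942), 2.3021318912506104)
[ 0.5599 -0.1879  0.2756] [ 3.141  -0.0016 -3.0866] [ 0.1719  0.4456  0.0725  1.6714 -0.0366  1.0277  1.8821]
```

View pics/cov.png

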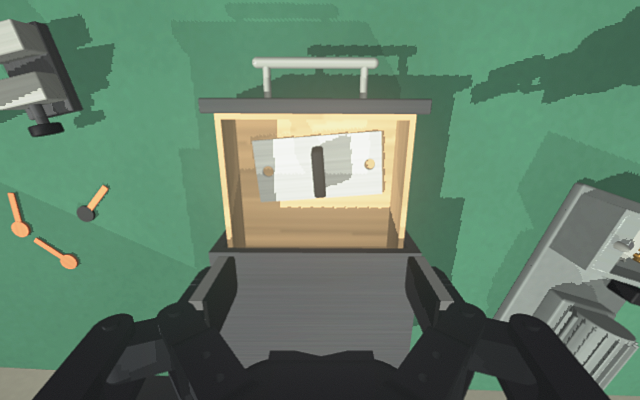

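Wrist view: the cover lies in the drawer around (318,168), its rib at (318,172) and holes at (268,171) and (370,163). The drawer is out, and the vise and machine lie well aside.

Request:
{"op": "arm_command", "data": {
  "steps": "0.24 -0.16 1 0 0 -0.04 0; 0 0 3 0 0 -0.04 0; 0 0 3 0 0 0 0; 0 0 3 0 0 0 0; 0 0 3 0 0 0 0; 0 0 3 0 0 0 0; 0 0 2 0 0 0 0; 0 0 1.5 0 0 0 0; 0 0 1.5 0 0 0 0; 0 0 1 0 0 0 0; 0 0 0 0 0 0 0.4; 0 0 0 0 0 0 0.6"
}}

```text
time: 14.45
ee_pos: [0.5583, -0.1898, 0.057]
tcp_rot: [-3.141, 0.001, -3.005]
ft_force: [1.0, -0.4, 0.7]
grip_width: 0.0516
grasp_force: 0.0
```

Request:
{"op": "arm_command", "data": {
  "steps": "0 0 0 0 0 0 0.75; 0 0 0 0 0 0 1; 0 0 0 0 0 0 1; 0 0 0 0 0 0 1; 0 0 0 0 0 0 1; 0 0 -0.3 0 0 0 1; 0 0 -0.7 0 0 0 1; 0 0 -1 0 0 0 1"
}}

```text
time: 15.45
ee_pos: [0.5579, -0.1896, 0.0769]
tcp_rot: [3.141, -0.0, -3.004]
ft_force: [-0.2, -0.2, -4.0]
grip_width: 0.0131
grasp_force: 58.4
```

Request:
{"op": "arm_command", "data": {
  "steps": "0 0 -2 0 0 0 1; 0 0 -3 0 0 0 1; 0 0 -3 0 0 0 1; 0 0 -3 0 0 0 1; 0 0 -3 0 0 0 1; 0 0 -2 0 0 0 1; 0 0 -1 0 0 0 1; 0 0 0 0 0 0 1"
}}

```text
time: 16.45
ee_pos: [0.5581, -0.1896, 0.2469]
tcp_rot: [-3.141, 0.001, -3.004]
ft_force: [0.0, 0.9, -4.2]
grip_width: 0.0131
grasp_force: 58.5
```

```bash
cat > held.py <<'E'
from h import *
c=capture("wrist"); save(c,"held"); s=telemetry.read_state(); Rm=R.from_euler('xyz',s["tcp_rot"])
d=silhouettes("cover","wrist")[0]; p=cloud(c,d["region"])
q=Rm.inv().apply(p-s["ee_pos"])
print(d["confidence"],len(q),np.percentile(q,[1,50,99],axis=0))
k=(abs(q[:,2]-.028)<.012); m=q[k]; A=np.c_[m[:,:2],np.ones(len(m))]
for _ in range(3):
    co=np.linalg.lstsq(A,m[:,2],rcond=None)[0]; r=abs(A@co-m[:,2]); A,m=A[r<.004],m[r<.004]
print("plane",co,len(m),"rect",cv2.minAreaRect(m[:,:2].astype(np.float32)),m.min(0),m.max(0))
for h in spot_point("unit_drawer0_handle","top")[:1]: print("h",h["xy"])
plan([.6339,.2357,.22],np.pi-.2515,12,1)
E
python3 held.py
```

```text
0.77 30608 [[-0.0339 -0.0775 -0.0117]
 [ 0.0134  0.001   0.0288]
 [ 0.0398  0.0797  0.0323]]
plane [ 0.0026 -0.0028  0.0289] 26376 rect ((-0.00041219964623451233, 0.0010897591710090637), (0.16115881502628326, 0.08140625804662704), 89.95523071289062) [-0.0412 -0.0795  0.025 ] [0.0403 0.0816 0.0331]
h [382.8, 243.7]
pose [ 0.5577 -0.1895  0.2456] [ 3.1411 -0.0013 -3.0044] F [-0.0339  0.3353 -3.582 ] w 0.013597491206496837 t 16.6 j [ 0.1902  0.4735  0.0518  1.7084 -0.0288  0.9618  1.9608]
-1.11 3.42 0.21 0.000 -0.000 0.032 1; -1.00 3.46 0.21 0.000 -0.000 0.032 1; -0.89 3.49 0.21 0.000 -0.000 0.032 1; -0.78 3.51 0.21 0.000 -0.000 0.032 1; -0.66 3.54 0.21 0.000 -0.000 0.032 1; -0.55 3.56 0.21 0.000 -0.000 0.032 1; -0.43 3.57 0.21 0.000 -0.000 0.032 1; -0.32 3.59 0.21 0.000 -0.000 0.032 1; -0.20 3.59 0.21 0.000 -0.000 0.032 1; -0.08 3.60 0.21 0.000 -0.000 0.032 1; 0.03 3.60 0.21 0.000 -0.000 0.032 1; 0.15 3.60 0.21 0.000 -0.000 0.032 1 | max cm 3.5432431460976903 rot 0.03239264027872818
```

View pics/held.png

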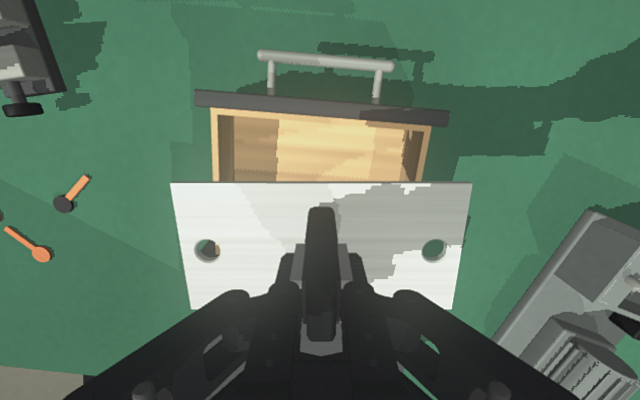

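The held view shows the cover square in the jaws, with holes at (207,250) and (433,250) and the drawer still fully out behind it. I'll cross-check the seat with the other cameras.

```bash
python3 - <<'E'
from h import *
for n in ["top","scene"]:
    c=capture(n); u=np.mgrid[0:400,0:640][::-1].reshape(2,-1).T
    P=cloud(c,np.ones((400,640),bool)); vv,uu=np.nonzero(c["depth"]>0)
    for lo,hi in [(.074,.086)]:
        k=(P[:,2]>lo)&(P[:,2]<hi)&(abs(P[:,0]-.634)<.12)&(abs(P[:,1]-.236)<.12)
        m=np.zeros((400,640),np.uint8); m[vv[k],uu[k]]=1
        N,l,st,_=cv2.connectedComponentsWithStats(m,connectivity=8); i=1+np.argmax(st[1:,4])
        w=onz(c,np.argwhere(l==i)[:,::-1],.08)[:,:2].astype(np.float32)
        print(n,st[i],cv2.minAreaRect(w))
    if n=="scene":
        k=l>0; a,b,w_,h_=st[i][:4]; cv2.imwrite("pics/sc.png",cv2.resize(c["pixels"][b-25:b+h_+15,a-15:a+w_+15,::-1],None,fx=5,fy=5,interpolation=cv2.INTER_CUBIC)); print("crop origin",a-15,b-25)
        np.save('scene.npy',c,allow_pickle=True)
    if n=="top": 
        for h in spot_point("unit_drawer0_handle","top")[:1]: print("h",onz(c,[h["xy"]],.062))
E
```

```text
top [226 166  54  36 557] ((0.6345891952514648, 0.2355571687221527), (0.16521668434143066, 0.08478736132383347), 75.88164520263672)
h [[ 0.4385 -0.1915  0.062 ]]
scene [341 221  57  49 707] ((0.6383761763572693, 0.23542042076587677), (0.16830146312713623, 0.08753196895122528), 75.75508880615234)
crop origin 326 196
```

Request:
{"op": "arm_command", "data": {
  "steps": "-1.1 3.4 0 0 0 0.032 1; -1 3.45 0 0 0 0.032 1; -0.9 3.5 0 0 0 0.032 1; -0.8 3.5 0 0 0 0.032 1; -0.65 3.55 0 0 0 0.032 1; -0.55 3.55 0 0 0 0.032 1; -0.45 3.55 0 0 0 0.032 1; -0.3 3.6 0 0 0 0.032 1; -0.2 3.6 0 0 0 0.032 1; -0.1 3.6 0 0 0 0.032 1; 0 3.6 0 0 0 0.032 1; 0.15 3.6 0 0 0 0.036 1"
}}

```text
time: 18.25
ee_pos: [0.634, 0.2365, 0.246]
tcp_rot: [-3.141, -0.001, 2.89]
ft_force: [1.4, -0.5, -4.1]
grip_width: 0.0129
grasp_force: 58.8
```

View pics/sc.png

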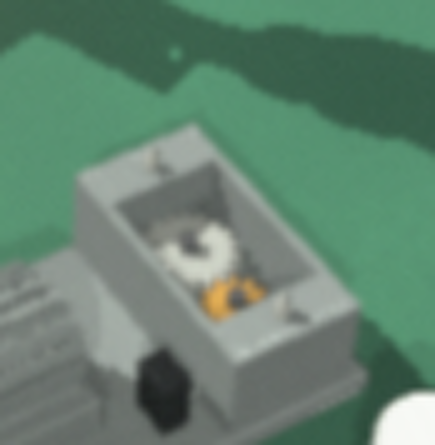

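The scene crop shows the open housing with the pin tips at about (157,155) and (290,297) in the crop. The top camera's rim fit agrees at (0.6346,0.2356). I'll descend to just above the pins.

Request:
{"op": "arm_command", "data": {
  "steps": "0 -0.1 1 0 0 0 1; 0 0 2 0 0 0 1; 0 0 2 0 0 0 1; 0 0 2 0 0 0 1; 0 0 1.5 0 0 0 1; 0 0 1.2 0 0 0 1; 0 0 1 0 0 0 1; 0 0 0.5 0 0 0 1; 0 0 0 0 0 0 1; 0 0 0 0 0 0 1"
}}

```text
time: 19.5
ee_pos: [0.634, 0.2345, 0.135]
tcp_rot: [3.141, 0.001, 2.891]
ft_force: [0.2, 0.4, -3.1]
grip_width: 0.0133
grasp_force: 59.1
```

```bash
python3 - <<'E'
from h import *
s=telemetry.read_state(); print(s["ee_pos"],s["tcp_rot"],s["joint_pos"])
for n in ["scene","wrist"]:
    c=capture(n)
    d=silhouettes("cover",n)[0]; p=cloud(c,d["region"]); k=abs(p[:,2]-.104)<.006; print(n,len(p),k.sum(),cv2.minAreaRect(p[k][:,:2].astype(np.float32)),np.median(p[k][:,2]))
    if n=="wrist": a=c["pixels"][150:350,100:540,::-1]; cv2.imwrite("pics/pre.png",cv2.resize(a,None,fx=1.8,fy=1.8)); np.save('pre.npy',c,allow_pickle=True)
E
```

```text
[0.634  0.2345 0.135 ] [3.1412 0.0005 2.8907] [-0.4873  0.7337  0.0729  1.551  -0.0644  0.8586  0.9289]
scene 1044 930 ((0.6361911296844482, 0.23489898443222046), (0.16515524685382843, 0.08357547968626022), 75.34799194335938) 0.10476117962374354
wrist 30235 26291 ((0.6334509253501892, 0.2360091656446457), (0.16099652647972107, 0.08034921437501907), 75.51531219482422) 0.10518594708655618
```

View pics/pre.png

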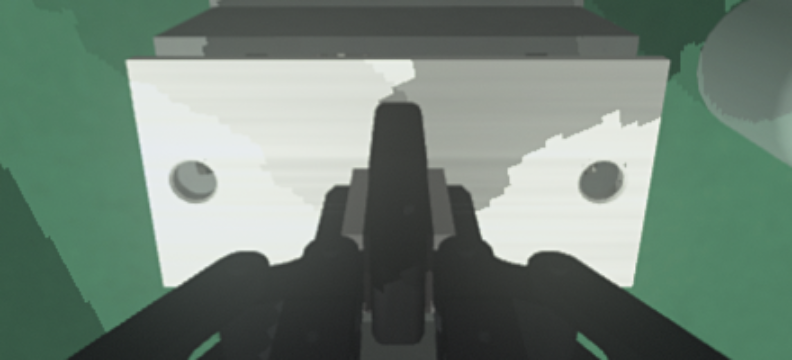

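Both holes show at about (193,181) and (601,181) in the crop, over the housing. The alignment estimate is within about 1 mm, so I nudge +0.08 and lower slowly.

Request:
{"op": "arm_command", "data": {
  "steps": "-0.02 0.09 0.2 0 0 0 1; 0 0 0.2 0 0 0 1; 0 0 0.2 0 0 0 1; 0 0 0.2 0 0 0 1; 0 0 0.2 0 0 0 1; 0 0 0 0 0 0 1"
}}

```text
time: 20.45
ee_pos: [0.6341, 0.2351, 0.1243]
tcp_rot: [-3.141, -0.0, 2.891]
ft_force: [0.1, -0.7, -3.6]
grip_width: 0.0133
grasp_force: 59.1
```

Request:
{"op": "arm_command", "data": {
  "steps": "0 0 0.15 0 0 0 1; 0 0 0.15 0 0 0 1; 0 0 0.15 0 0 0 1; 0 0 0.15 0 0 0 1; 0 0 0.1 0 0 0 1; 0 0 0 0 0 0 1"
}}

```text
time: 21.2
ee_pos: [0.6342, 0.2352, 0.1174]
tcp_rot: [-3.142, -0.0, 2.891]
ft_force: [-0.7, -0.6, -3.7]
grip_width: 0.0133
grasp_force: 59.1
```

Request:
{"op": "arm_command", "data": {
  "steps": "0 0 0.1 0 0 0 1; 0 0 0.1 0 0 0 1; 0 0 0.05 0 0 0 1; 0 0 0.05 0 0 0 1; 0 0 0 0 0 0 1"
}}

```text
time: 21.82
ee_pos: [0.6342, 0.2352, 0.1151]
tcp_rot: [3.141, 0.0, 2.891]
ft_force: [-4.1, -0.9, 6.1]
grip_width: 0.0129
grasp_force: 60.8
```

Contact came at TCP z 0.115, which matches the grasp height above the underside (0.035 + 0.080), so the cover is on the rim. I'll release and rise.

Request:
{"op": "arm_command", "data": {
  "steps": "0 0 0 0 0 0 0.8; 0 0 0 0 0 0 0.7; 0 0 0 0 0 0 0.6; 0 0 0 0 0 0 0.5; 0 0 0 0 0 0 0.5; 0 0 -0.5 0 0 0 0.5; 0 0 -1.5 0 0 0 0.5; 0 0 -3 0 0 0 0.5; 0 0 -4 0 0 0 0.5; 0 0 -4 0 0 0 0.5; 0 0 -3 0 0 0 0.5; 0 0 0 0 0 0 0.5"
}}

```text
time: 23.32
ee_pos: [0.6351, 0.2354, 0.2782]
tcp_rot: [3.139, 0.004, 2.891]
ft_force: [0.6, 0.7, -0.8]
grip_width: 0.0425
grasp_force: 0.0
```

```bash
python3 - <<'E'
from h import *
print(telemetry.read_state()["ee_pos"],telemetry.read_state()["time"])
c=capture("wrist"); d=silhouettes("cover","wrist")[0]; p=cloud(c,d["region"]); k=abs(p[:,2]-.085)<.008; m=p[k]
A=np.c_[m[:,:2]-m[:,:2].mean(0),np.ones(len(m))]; co=np.linalg.lstsq(A,m[:,2],rcond=None)[0]
print(k.sum(),cv2.minAreaRect(m[:,:2].astype(np.float32)),"plane",co)
v,u=np.nonzero(d["region"]); a=c["pixels"][max(v.min()-15,0):v.max()+15,max(u.min()-15,0):u.max()+15,::-1]
cv2.imwrite("pics/fin.png",cv2.resize(a,(780,int(780*a.shape[0]/a.shape[1])),interpolation=cv2.INTER_CUBIC))
t=capture("top")
for q,z in [("unit_drawer0_handle",.062),("jar",0),("brush",0),("vise",0)]:
    for h in spot_point(q,"top")[:1]: print(q,onz(t,[h["xy"]],z))
E
```

```text
[0.6351 0.2354 0.2782] 23.325
9496 ((0.6343475580215454, 0.23535382747650146), (0.16276535391807556, 0.0831100344657898), 75.43980407714844) plane [-0.0012  0.0029  0.0852]
unit_drawer0_handle [[ 0.4432 -0.1956  0.062 ]]
jar [[0.6616 0.4073 0.    ]]
vise [[ 0.4651 -0.5635  0.    ]]
```

View pics/fin.png

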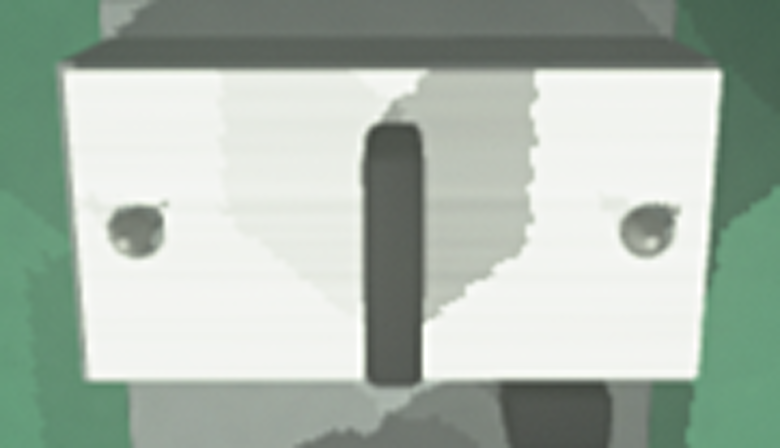

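```bash
python3 -c "
from bench import order
print(order.sign_off())"
```

```text
the job is handed in; nothing more can be done
None
```

The job is handed in: the drawer is out at its stop and the cover lies flush on the rim with both pins up through its holes. The brush wasn't detected in the last check and the jar and vise read within about 1 cm of where they started; the arm never went near the brush or vise.

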